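# Pour the milling balls into the dish on the balance

## Robot

A 6-joint arm with a two-finger parallel gripper is mounted at the origin on a cart in front of the work surface, level with it; the furniture and walls round the work are solid. World frame = base frame: x ahead of the robot, y to its left, z up, the work surface at z = 0. Lengths are in m, angles in rad, forces in N, time in s.
With the tool pointing down it reaches from about 0.3 to 0.75 m from the base axis. Payload 8.5 kg.
Tool frame: the origin (TCP) lies on the centre line of the jaws, within the pads' length; the fingertips stand finger_overhang ahead of it and the grasp point (between the pads) lies 5 mm behind it (finger_overhang is the distance from the TCP to the fingertips, in m); z points along the fingers, y is the line along which they close (so a half turn about z gives the same grasp; the last joint's range is limited). The gripper opens to 88 mm and grips with 3 to 60 N. Pads are 18 mm wide; open, the fingers measure 123 mm over their backs; the gripper's body (75 mm by 187 mm) begins 45 mm behind the grasp point.
Start: joints at [0.996, 0.381, 1.297, -0, 1.464, -0.215], TCP at [0.194, 0.515, 0.253] pointing down, gripper open.
Joint ranges: [-3.11, 3.11], [-0.89, 2.33], [0.22, 2.48], [-1.42, 4.56], [0.17, 2.85], [-2.88, 2.88]. Speed limits (rad/s): [2.39, 2.39, 3.14, 3.14, 3.14, 3.14].

## Interface

Orientations are given as a unit quaternion [x, y, z, w].
In Python, from workcell import * gives the robot as it stands. The module is installed in compiled form; this text tells all that it offers.
- The arm moves only by the tool servo_tool, never from a script. Its argument "deltas" is a list of rows, each an object with "grip": the finger opening in mm, from 0 to 88.1; "offset": the shift along the world's x, y, z in mm, a list of three; "twist": the turn about the world's z in rad. A call has 1 to 20 rows; each row shifts and turns the commanded pose from where the row before left it; what a row does not reach is not made up. A row lasts 1/12 s, in which the tool goes at most 41.7 mm and 7.16 degrees, less where a joint would pass 70% of its speed; a pose out of reach is approached as far as the arm can. A call is refused whole if a number of a shift passes 41.7 or a number of a turn 0.125, either way. A call with a gripper value outside its range is refused whole. The fingers move at their own pace and stop on an object; "newtons" is the grip in N (left out, the last holds). Time passes only in rows, so rows that do not move let the fingers close. It gives the time, the measured TCP pose, the force, the opening and the grip force at its end, in the units of the state.
- state(): the state, without advancing time (a new reading comes with each control period).
- capture(name): name is "scene" or "top"; returns a dict with "pixels" (384x512x3 uint8, red, green, blue), "range_z" (384x512 float32, m along the optical axis (not along the pixel's ray), 0 where there is no reading), "mtx" (3x3 intrinsics, pixels), "origin" and "orientation" of the camera in the world. Camera axes: x right, y down, z forward; pixel columns grow to the right and rows downward; lengths in m; the calibration is good to about 2 mm. A picture is of the moment at which its call begins.
- close_job(): hands the job in; it is judged then, once.
Trained networks look in a picture, given as the dict that the camera call returned (one of the last four; its "shot" number tells which), for a name from the list of things; names that differ only in an ending like _2 or _b are one class to them, and where a whole thing is asked for, a point or a joint stands for the part that bears it (a point fixed in the world has none). Each returns a list of dicts, best first, with "confidence" (0 to 1); they miss things now and then, are a little off and sometimes report something else, mostly with a low value. They report only what shows in the picture. A call takes as long as a camera call. They do not tell look-alikes from the thing itself.
- search_frame(picture, target): "xy" ([column, row] in pixels, amid what is visible of it).
- place_of(picture, target): "xy" ([column, row] in pixels: a listed point, or the origin of a listed thing).
The state is a dict: "time": time; "joint_pos": joint angles; "joint_vel": joint speeds; "tau": joint torques, N m; "eef_pos": TCP position; "eef_rot": TCP orientation; "force": force on the tool from outside, world axes, zero at the start; "moment": the same for the moment, N m; "finger_gap": opening from 0.0 (shut) to 1.0 (fully open); "gripper_force": force on a finger pad.
Only numpy, scipy, OpenCV 4.12 (cv2) and the standard library are available. Lean on these libraries where they do the work, as an engineer would, in place of code of your own. Each camera call takes 0.05 s, during which the arm holds its last target. There are 200 camera calls.

## Task

Pick up the small blue cup, pour all six white milling balls out of it into the steel dish on the balance so that they can be weighed, and set the empty cup back upright on the bench. The dish must stay on the pan and no ball may be spilled.

Things in the scene. Friction and masses are not known exactly. Their poses are not given: they have to be found in the camera images.
- cup_center (a point): Centre of the loose open blue cup: round, straight, 64 mm high, 54 mm across outside; wall 2.5 mm, floor 4 mm; 70 g. z points along the axis: mouth 32 mm along +z, foot 32 mm along -z. Stands left or right of the balance. Inside lie six loose white balls, 16 mm, 13 g each, in one layer on its floor; they roll out when it is tipped well past level (over 100 degrees). Grip firmly, lest it pivot.
- dish: Round open steel dish, loose, standing on the middle of the balance's pan. Origin at the centre of its underside, z up. 48 mm high, 100 mm across at the foot, 130 mm across outside at the rim; wall 3 mm, floor 4 mm; 160 g.
- balance: White laboratory balance, fixed to the bench. Origin on the bench below the middle of the pan, z up, -x towards its display. Housing reaches 110 mm to -x, 80 mm to +x and either side, 38 mm high (display up to 50 mm). Round steel pan 112 mm across, top 50 mm above the origin; the dish rim is thus 98 mm above the bench.
Mind the look-alikes: they are no part of the job. What is shaped like the dish but green is not meant.

How it is judged:
By the outcome, as a careful person would: the job done as asked, in the order asked, and still so for the second after the job is handed in, with the robot touching nothing.
It also fails if it takes over 64 s, if anything falls off the work surface, if the arm or the gripper's body presses on something with over 40 N, if the wrist force passes 120 N, or if a joint passes its speed limit or range.

## Working session

There is one attempt and no reset: what is moved stays moved. The work goes in short steps, Python scripts to look and compute and a tool call to move; the robot and the scene stay as the last step left them, time stands still between calls to the robot, and variables do not carry over. Pictures are saved under pics/ and viewed, at most 10 in all, crops included, and the job is handed in when it is done.

Besides the shell and the picture viewer there is one more tool, called after "Call:" by a JSON object that holds its "op" and its "data". servo_tool: Moves the arm, as the interface text tells. Its arguments: {"type":"object","properties":{"deltas":{"type":"array","items":{"type":"object","properties":{"grip":{"type":"number"},"offset":{"type":"array","items":{"type":"number"}},"twist":{"type":"number"}}}},"newtons":{"type":"number"}},"required":["deltas"]}

```bash
mkdir -p pics; cat > h.py <<'E'
from workcell import *
import numpy as np, cv2
from scipy.spatial.transform import Rotation as R
def world(c,u,v,d=None):
    K=c["mtx"]
    if d is None:
        a=c["range_z"][int(v)-2:int(v)+3,int(u)-2:int(u)+3]; d=np.median(a[a>0])
    p=np.array([(u-K[0][2])/K[0][0],(v-K[1][2])/K[1][1],1])*d
    return R.from_quat(c["orientation"]).apply(p)+np.array(c["origin"])
def cloud(c):
    K=np.array(c["mtx"]); d=c["range_z"]; v,u=np.mgrid[:d.shape[0],:d.shape[1]]
    p=np.dstack([(u-K[0,2])/K[0,0]*d,(v-K[1,2])/K[1,1]*d,d])
    w=R.from_quat(c["orientation"]).apply(p.reshape(-1,3))+np.array(c["origin"])
    w[d.reshape(-1)<=0]=np.nan
    return w.reshape(p.shape)
E
python3 - <<'E'
from h import *
for n in("scene","top"):
    c=capture(n); cv2.imwrite(f"pics/{n}0.png",c["pixels"][:,:,::-1])
    print(n,np.round(c["origin"],3),np.round(c["orientation"],3))
    for t in("cup_center","dish","balance"):
        for r in place_of(c,t)[:4]: print(t,r["confidence"],np.round(r["xy"]),np.round(world(c,*r["xy"]),3))
print(state())
try: print("overhang",finger_overhang)
except Exception as e: print(e)
E
```

```text
scene [-0.153 -0.691  0.482] [ 0.783 -0.306  0.198 -0.503]
cup_center 0.68 [328. 256.] [ 0.417 -0.267  0.047]
dish 0.66 [271. 195.] [ 0.492 -0.041  0.072]
dish 0.59 [377. 245.] [ 0.52  -0.305  0.046]
balance 0.71 [269. 212.] [ 0.471 -0.058  0.043]
top [0.373 0.003 0.958] [ 0.711 -0.699  0.049 -0.049]
cup_center 0.65 [359. 219.] [ 0.435 -0.262  0.017]
dish 0.97 [258. 177.] [ 0.534 -0.001  0.054]
dish 0.55 [360. 168.] [ 0.57  -0.272  0.004]
{'time': 0.4, 'joint_pos': array([ 9.95716733e-01,  3.80695124e-01,  1.29751110e+00, -3.28928189e-06,
        1.46359038e+00, -2.15291442e-01]), 'joint_vel': array([ 7.22410224e-05, -5.10897145e-04,  1.31582126e-03,  5.74289013e-04,
        2.65366660e-04, -1.05861742e-03]), 'tau': array([-2.20786293e-03, -4.37401628e+01, -2.24513322e+01,  7.13036489e-02,
        3.21137079e-02, -3.01122088e-05]), 'eef_pos': array([0.1936152 , 0.51474613, 0.25265977]), 'eef_rot': array([ 1.78925185e-01,  9.83862677e-01, -9.47465100e-05, -3.77498376e-05]), 'force': array([ 0.00244701,  0.87751094, -0.20615028]), 'moment': array([-0.04230792, -0.00424682, -0.05992637]), 'gripper_force': 0.0, 'finger_gap': 0.9970562341215331}
overhang 0.014
```

View pics/scene0.png

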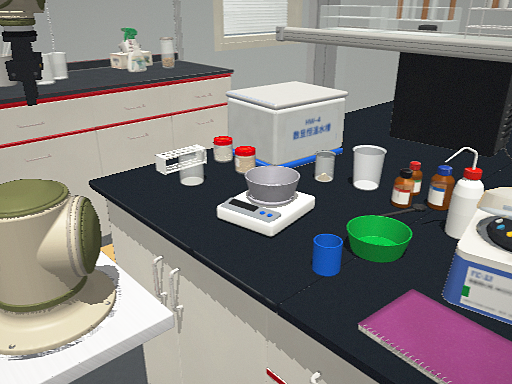

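View pics/top0.png

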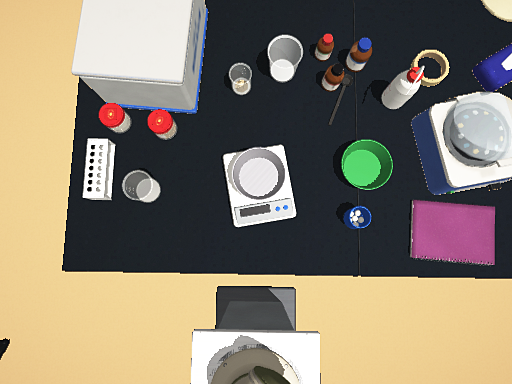

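The scene shot shows the blue cup at (328,256), the steel dish on the balance at (272,185) and the green look-alike at (379,238). From the top, the cup with its white balls is at (358,217), the steel dish at (258,174) and the green dish at (367,165). The steel dish on the white balance is the one meant. Next I measure poses and the balance's profile, with one enlarged crop.

```bash
python3 - <<'E'
from h import *
c=capture("top"); w=cloud(c); px=c["pixels"].astype(int)
cv2.imwrite("pics/crop1.png",cv2.resize(c["pixels"][130:240,205:400,::-1],None,fx=4,fy=4,interpolation=cv2.INTER_CUBIC))
hsv=cv2.cvtColor(c["pixels"],cv2.COLOR_RGB2HSV)
V,U=np.mgrid[:384,:512]
# cup rim: circle-fit of points near z=0.064
m=(abs(U-358)<20)&(abs(V-217)<20)
r=m&(abs(w[...,2]-.064)<.006); p=w[r]; print("cup rim",len(p),cv2.minEnclosingCircle(p[:,:2].astype(np.float32)),np.median(p[:,2]))
m=(abs(U-258)<40)&(abs(V-175)<40)
r=m&(abs(w[...,2]-.098)<.006); p=w[r]; print("dish rim",len(p),cv2.minEnclosingCircle(p[:,:2].astype(np.float32)),np.median(p[:,2]))
m=(U>205)&(U<310)&(V>130)&(V<240)&(w[...,2]>.028)&(w[...,2]<.06)
p=w[m]; rect=cv2.minAreaRect(p[:,:2].astype(np.float32)); print("balance",rect, cv2.boxPoints(rect))
for u in (240,262,285):
  print(u,[tuple(np.round(w[v,u]*1000).astype(int)) for v in range(186,230,2)])
s=state(); print(np.round(R.from_quat(s["eef_rot"]).as_matrix(),3))
E
```

```text
cup rim 98 ((0.43746280670166016, -0.25090643763542175), 0.02726270817220211) 0.06336661301174623
dish rim 316 ((0.5343273282051086, -0.0024611104745417833), 0.06489631533622742) 0.09696471761621167
balance ((0.5169235467910767, -0.004767745733261108), (0.19006574153900146, 0.1598726212978363), 10.751838684082031) [[ 0.4086465   0.05603632]
 [ 0.4384716  -0.10102963]
 [ 0.6252006  -0.06557181]
 [ 0.59537554  0.09149414]]
240 [(np.int64(508), np.int64(42), np.int64(63)), (np.int64(502), np.int64(41), np.int64(76)), (np.int64(495), np.int64(41), np.int64(88)), (np.int64(489), np.int64(40), np.int64(99)), (np.int64(492), np.int64(43), np.int64(38)), (np.int64(487), np.int64(42), np.int64(38)), (np.int64(482), np.int64(42), np.int64(38)), (np.int64(477), np.int64(42), np.int64(36)), (np.int64(471), np.int64(42), np.int64(39)), (np.int64(466), np.int64(42), np.int64(40)), (np.int64(461), np.int64(42), np.int64(45)), (np.int64(456), np.int64(41), np.int64(45)), (np.int64(451), np.int64(41), np.int64(46)), (np.int64(446), np.int64(41), np.int64(47)), (np.int64(441), np.int64(41), np.int64(4
[... 1834 characters left out ...]
0), np.int64(46)), (np.int64(463), np.int64(-71), np.int64(44)), (np.int64(458), np.int64(-71), np.int64(45)), (np.int64(453), np.int64(-71), np.int64(40)), (np.int64(448), np.int64(-71), np.int64(41)), (np.int64(443), np.int64(-71), np.int64(38)), (np.int64(438), np.int64(-71), np.int64(38)), (np.int64(434), np.int64(-72), np.int64(33)), (np.int64(431), np.int64(-74), np.int64(0)), (np.int64(425), np.int64(-74), np.int64(2)), (np.int64(420), np.int64(-74), np.int64(1)), (np.int64(415), np.int64(-75), np.int64(-1)), (np.int64(410), np.int64(-74), np.int64(2))]
[[-0.936  0.352 -0.   ]
 [ 0.352  0.936 -0.   ]
 [ 0.    -0.    -1.   ]]<stdin>:14: RuntimeWarning: invalid value encountered in cast
```

View pics/crop1.png

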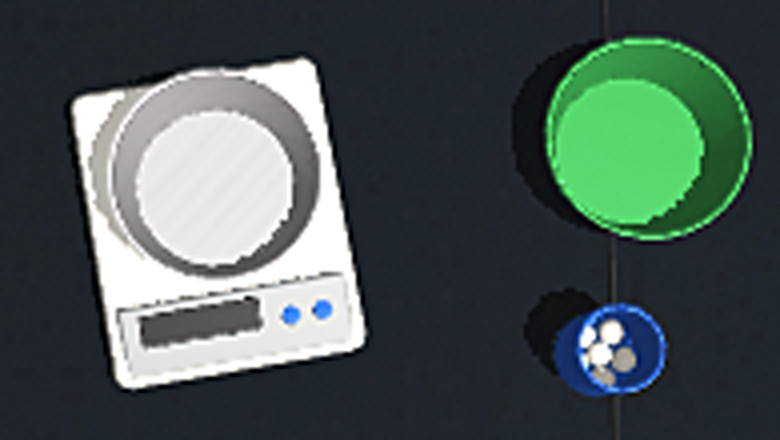

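The crop confirms it: the blue cup holding the balls is at (622,350), the steel dish on the balance at (215,172), and the green dish at (650,140), which isn't meant. Measured: cup (0.4375, -0.251), dish (0.534, -0.002), balance yaw 10.75°, front edge mid at (0.425, -0.0225).

The servo can't tilt the tool, so this is the plan:
1. Hold the cup lightly and let it pivot about the jaw axis against the balance's fixed front edge, staying short of level.
2. Finish the tipping on the near rim of the dish.

Call:
{"op": "servo_tool", "data": {"deltas": [{"offset": [12,-38,0],"twist": 0.027,"grip": 88},{"offset": [12,-38,0],"twist": 0.027,"grip": 88},{"offset": [12,-38,0],"twist": 0.027,"grip": 88},{"offset": [12,-38,0],"twist": 0.027,"grip": 88},{"offset": [12,-38,0],"twist": 0.027,"grip": 88},{"offset": [12,-38,0],"twist": 0.027,"grip": 88},{"offset": [12,-38,0],"twist": 0.027,"grip": 88},{"offset": [12,-38,0],"twist": 0.027,"grip": 88},{"offset": [12,-38,0],"twist": 0.027,"grip": 88},{"offset": [12,-38,0],"twist": 0.027,"grip": 88},{"offset": [12,-38,0],"twist": 0.027,"grip": 88},{"offset": [12,-38,0],"twist": 0.027,"grip": 88},{"offset": [12,-38,0],"twist": 0.027,"grip": 88},{"offset": [12,-38,0],"twist": 0.027,"grip": 88},{"offset": [12,-38,0],"twist": 0.027,"grip": 88},{"offset": [12,-38,0],"twist": 0.027,"grip": 88},{"offset": [12,-38,0],"twist": 0.027,"grip": 88},{"offset": [12,-38,0],"twist": 0.027,"grip": 88},{"offset": [12,-38,0],"twist": 0.027,"grip": 88},{"offset": [12,-38,0],"twist": 0.027,"grip": 88}]}}

```text
time: 2.12
eef_pos: [0.4338, -0.2473, 0.2528]
eef_rot: [-0.09, 0.996, -0.0, 0.0]
force: [0.9, 1.0, 0.1]
finger_gap: 1.0
gripper_force: 0.0
```

Call:
{"op": "servo_tool", "data": {"deltas": [{"offset": [3.5,-3.5,-10],"twist": 0.007,"grip": 88},{"offset": [0,0,-28],"grip": 88},{"offset": [0,0,-28],"grip": 88},{"offset": [0,0,-28],"grip": 88},{"offset": [0,0,-28],"grip": 88},{"offset": [0,0,-28],"grip": 88},{"offset": [0,0,-28],"grip": 88},{"offset": [0,0,-20],"grip": 88},{"offset": [0,0,-14],"grip": 88},{"offset": [0,0,-10],"grip": 88},{"offset": [0,0,0],"grip": 88},{"offset": [0,0,0],"grip": 50},{"offset": [0,0,0],"grip": 50},{"offset": [0,0,0],"grip": 50},{"offset": [0,0,0],"grip": 50},{"offset": [0,0,0],"grip": 50},{"offset": [0,0,0],"grip": 50}], "newtons": 8}}

```text
invalid input at $.deltas[1]: expected keys grip, offset, twist
```

Call:
{"op": "servo_tool", "data": {"deltas": [{"offset": [3.5,-3.5,-10],"twist": 0.007,"grip": 88},{"offset": [0,0,-28],"twist": 0,"grip": 88},{"offset": [0,0,-28],"twist": 0,"grip": 88},{"offset": [0,0,-28],"twist": 0,"grip": 88},{"offset": [0,0,-28],"twist": 0,"grip": 88},{"offset": [0,0,-28],"twist": 0,"grip": 88},{"offset": [0,0,-28],"twist": 0,"grip": 88},{"offset": [0,0,-20],"twist": 0,"grip": 88},{"offset": [0,0,-14],"twist": 0,"grip": 88},{"offset": [0,0,-10],"twist": 0,"grip": 88},{"offset": [0,0,0],"twist": 0,"grip": 88},{"offset": [0,0,0],"twist": 0,"grip": 50},{"offset": [0,0,0],"twist": 0,"grip": 50},{"offset": [0,0,0],"twist": 0,"grip": 50},{"offset": [0,0,0],"twist": 0,"grip": 50},{"offset": [0,0,0],"twist": 0,"grip": 50},{"offset": [0,0,0],"twist": 0,"grip": 50}], "newtons": 8}}

```text
time: 3.53
eef_pos: [0.4372, -0.2487, 0.0312]
eef_rot: [-0.093, 0.996, -0.0, 0.0]
force: [-1.3, 1.4, 3.8]
finger_gap: 0.619
gripper_force: 8.0
```

Call:
{"op": "servo_tool", "data": {"deltas": [{"offset": [0,0,8],"twist": 0,"grip": 50},{"offset": [0,0,16],"twist": 0,"grip": 50},{"offset": [0,0,20],"twist": 0,"grip": 50},{"offset": [-2,8,15],"twist": 0,"grip": 50},{"offset": [-4,15,5],"twist": 0,"grip": 50},{"offset": [-6,20,0],"twist": 0,"grip": 50},{"offset": [-6,25,0],"twist": 0,"grip": 50},{"offset": [-6,25,0],"twist": 0,"grip": 50},{"offset": [-6,25,0],"twist": 0,"grip": 50},{"offset": [-6,25,0],"twist": 0,"grip": 50},{"offset": [-6,25,0],"twist": 0,"grip": 50},{"offset": [-6,22,0],"twist": 0,"grip": 50},{"offset": [-4,16,-4],"twist": 0,"grip": 50},{"offset": [-3,8,-10],"twist": 0,"grip": 50},{"offset": [0,4,-16],"twist": 0,"grip": 50},{"offset": [0,0,-10],"twist": 0,"grip": 50},{"offset": [0,0,0],"twist": 0,"grip": 50}]}}

```text
time: 4.95
eef_pos: [0.3806, -0.0295, 0.0535]
eef_rot: [-0.094, 0.996, 0.001, -0.002]
force: [-0.0, -1.1, -0.6]
finger_gap: 0.618
gripper_force: 8.0
```

```bash
python3 - <<'E'
from h import *
c=capture("scene"); cv2.imwrite("pics/s2.png",cv2.resize(c["pixels"][130:300,170:400,::-1],None,fx=3,fy=3))
s=state(); print(s["time"],s["eef_pos"],s["force"],s["joint_pos"],s["finger_gap"])
E
```

```text
5.0 [ 0.38114075 -0.02993064  0.05428901] [ 0.00752554 -1.00754888 -1.42799536] [-3.90765046e-01  4.07836936e-01  2.02119327e+00  3.51252638e-06
  7.15198516e-01 -2.14935959e+00] 0.6147378225841571
```

View pics/s2.png

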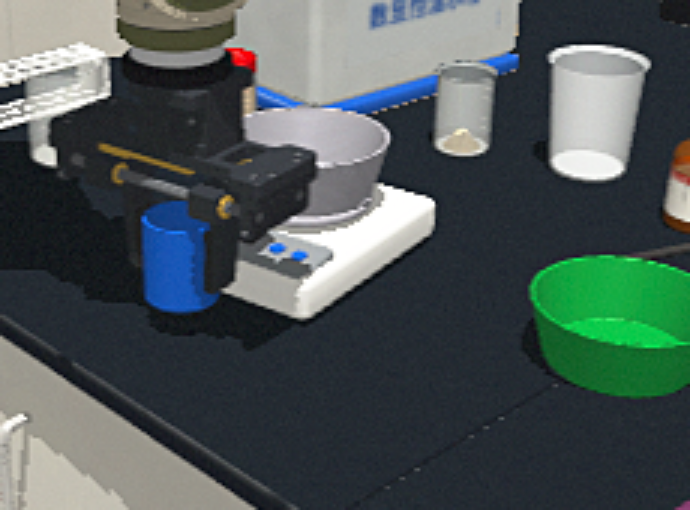

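The cup hangs upright in the jaws in front of the balance, at (182,255) in the crop. I'll now lower the grip and pivot it against the front edge, first half only.

Call:
{"op": "servo_tool", "data": {"deltas": [{"offset": [5,1,0],"twist": 0,"grip": 50},{"offset": [5,1,0],"twist": 0,"grip": 50},{"offset": [4,0.8,0],"twist": 0,"grip": 50},{"offset": [3,0.6,0],"twist": 0,"grip": 50},{"offset": [2,0.4,1],"twist": 0,"grip": 50},{"offset": [2,0.4,1],"twist": 0,"grip": 50},{"offset": [2,0.4,1],"twist": 0,"grip": 50},{"offset": [2,0.4,1],"twist": 0,"grip": 50},{"offset": [2.5,0.5,1.3],"twist": 0,"grip": 50},{"offset": [2.5,0.5,1.2],"twist": 0,"grip": 50},{"offset": [2.5,0.5,1.2],"twist": 0,"grip": 50},{"offset": [2.5,0.5,1.2],"twist": 0,"grip": 50},{"offset": [2.5,0.5,0.5],"twist": 0,"grip": 50},{"offset": [2.5,0.5,0.5],"twist": 0,"grip": 50},{"offset": [2.5,0.5,0.5],"twist": 0,"grip": 50},{"offset": [0,0,0],"twist": 0,"grip": 50}], "newtons": 4}}

```text
time: 6.33
eef_pos: [0.4254, -0.0223, 0.0653]
eef_rot: [-0.094, 0.996, -0.0, 0.001]
force: [-1.2, 0.4, -0.9]
finger_gap: 0.607
gripper_force: 4.0
```

```bash
python3 - <<'E'
from h import *
c=capture("scene"); cv2.imwrite("pics/s3.png",cv2.resize(c["pixels"][150:270,190:340,::-1],None,fx=4,fy=4))
s=state(); print(s["time"],s["eef_pos"],s["force"],s["finger_gap"])
E
```

```text
6.3833 [ 0.42515917 -0.02232078  0.06524711] [-1.76815039 -1.33345116  0.08941062] 0.6060989743680624
```

View pics/s3.png

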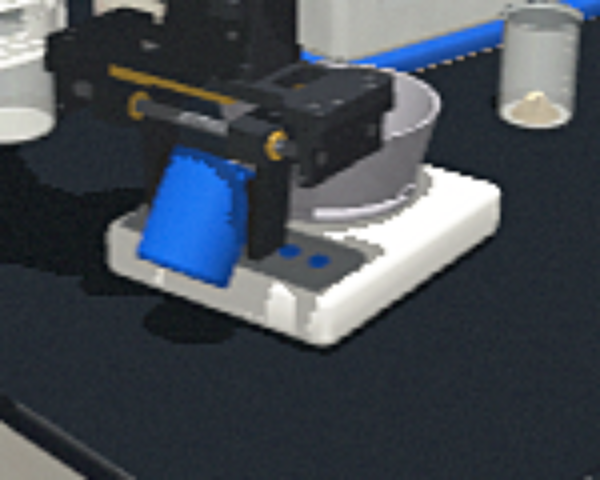

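The cup pivots as intended, with its foot at (185,265) in the crop lagging outside the edge and its mouth tipping inward at roughly 50°. I'll go on to about 75°, firm the grip, and look.

Call:
{"op": "servo_tool", "data": {"deltas": [{"offset": [2,0.4,-0.5],"twist": 0,"grip": 50},{"offset": [2,0.4,-0.5],"twist": 0,"grip": 50},{"offset": [2,0.4,-0.5],"twist": 0,"grip": 50},{"offset": [2,0.4,-0.5],"twist": 0,"grip": 50},{"offset": [2,0.4,-0.5],"twist": 0,"grip": 50},{"offset": [2,0.4,-0.5],"twist": 0,"grip": 50},{"offset": [0,0,0],"twist": 0,"grip": 50}]}}

```text
time: 6.97
eef_pos: [0.4369, -0.0197, 0.062]
eef_rot: [-0.094, 0.996, 0.0, -0.0]
force: [-1.1, 0.2, 0.1]
finger_gap: 0.599
gripper_force: 4.0
```

Call:
{"op": "servo_tool", "data": {"deltas": [{"offset": [0,0,0],"twist": 0,"grip": 50},{"offset": [0,0,0],"twist": 0,"grip": 50},{"offset": [-4,-0.8,4],"twist": 0,"grip": 50},{"offset": [-6,-1.2,6],"twist": 0,"grip": 50},{"offset": [-6,-1.2,8],"twist": 0,"grip": 50},{"offset": [-4,-0.8,12],"twist": 0,"grip": 50},{"offset": [0,0,15],"twist": 0,"grip": 50},{"offset": [0,0,15],"twist": 0,"grip": 50},{"offset": [0,0,15],"twist": 0,"grip": 50},{"offset": [0,0,5],"twist": 0,"grip": 50},{"offset": [0,0,0],"twist": 0,"grip": 50}], "newtons": 20}}

```text
time: 7.88
eef_pos: [0.4167, -0.0241, 0.1435]
eef_rot: [-0.093, 0.996, -0.001, 0.001]
force: [0.1, -0.9, -1.2]
finger_gap: 0.588
gripper_force: 20.0
```

```bash
python3 - <<'E'
from h import *
c=capture("scene"); cv2.imwrite("pics/s4.png",cv2.resize(c["pixels"][130:250,190:340,::-1],None,fx=4,fy=4))
s=state(); print(s["time"],s["eef_pos"],s["force"],s["finger_gap"])
w=cloud(c); hsv=cv2.cvtColor(c["pixels"],cv2.COLOR_RGB2HSV)
m=(hsv[...,0]>100)&(hsv[...,0]<130)&(hsv[...,1]>150)&(w[...,2]>.075)
m[:, :190]=0; m[:,330:]=0; p=w[m]; p=p[np.linalg.norm(p-(s["eef_pos"]+[0,0,.005]),axis=1)<.07]-s["eef_pos"]-[0,0,.005]
u=np.array([.982,.187]); a=p[:,:2]@u; print(len(p)); H=np.c_[a,p[:,2]]*1000
box=cv2.minAreaRect(H.astype(np.float32)); print(np.round(box[0]),box[1],box[2]); print(np.round(cv2.boxPoints(box)))
E
```

```text
7.9333 [ 0.41641697 -0.02391937  0.14252108] [-0.87261476  0.99564179 -0.6492085 ] 0.5878907615407871
855
[-19.  19.] (101.39497375488281, 52.25203323364258) 61.76074981689453
[[-66. -13.]
 [-20. -38.]
 [ 28.  52.]
 [-18.  76.]]
```

View pics/s4.png

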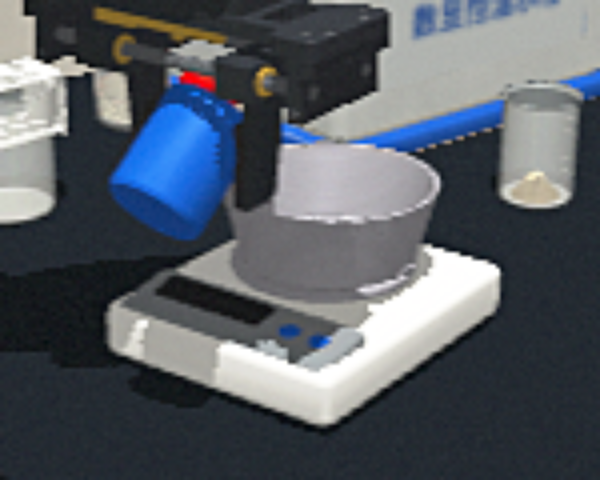

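```bash
cat >> h.py <<'E'
from scipy.optimize import least_squares
U3=np.array([.982,.187,0]); Y3=np.array([-.187,.982,0]); Z3=np.array([0,0,1.])
def cupfit(c,s,th0=60,rad=.06):
    w=cloud(c); hsv=cv2.cvtColor(c["pixels"],cv2.COLOR_RGB2HSV)
    g=np.array(s["eef_pos"])+[0,0,.005]
    m=(hsv[...,0]>105)&(hsv[...,0]<125)&(hsv[...,1]>150)
    m=cv2.erode(m.astype(np.uint8),np.ones((3,3)))>0
    p=w[m]-g; p=p[np.linalg.norm(p,axis=1)<rad]; q=np.c_[p@U3,p@Y3,p@Z3]*1000
    def f(x):
        th,o,y=x; n=np.array([np.cos(th),-np.sin(th)])
        d=q[:,[0,2]]@n-o
        return np.hypot(d,q[:,1]-y)-27
    best=min((least_squares(f,[np.radians(t),0,0],loss="soft_l1",f_scale=2) for t in(th0-30,th0,th0+30)),key=lambda r:r.cost)
    th,o,y=best.x; r=abs(f(best.x))<4; a=q[r][:,[0,2]]@[np.sin(th),np.cos(th)]
    print("n",len(q),r.sum(),"tilt",np.degrees(th).round(1),"perp off",round(o,1),"y",round(y,1),"axial",np.percentile(a,[1,99]).round(1))
    return q
E
python3 - <<'E'
from h import *
c=capture("scene"); s=state(); q=cupfit(c,s,55)
E
```

```text
n 706 617 tilt 48.9 perp off -12.8 y -0.5 axial [-41.7  17.2]
```

The crop shows the cup held at about 49°, with its foot at (180,210). The fit says it slid about 13 mm through the long pads as well as turning. Gripping only near the mouth with the fingertips will make it swing freely, so I'll set it down on the bench in front of the edge, which acts as a stop, let it right itself, and regrip high.

Call:
{"op": "servo_tool", "data": {"deltas": [{"offset": [-6,-1.2,0],"twist": 0,"grip": 50},{"offset": [-7,-1.4,-10],"twist": 0,"grip": 50},{"offset": [0,0,-20],"twist": 0,"grip": 50},{"offset": [0,0,-20],"twist": 0,"grip": 50},{"offset": [0,0,-20],"twist": 0,"grip": 50},{"offset": [0,0,-16],"twist": 0,"grip": 50},{"offset": [0,0,-10],"twist": 0,"grip": 50},{"offset": [0,0,-5],"twist": 0,"grip": 50},{"offset": [0,0,-4],"twist": 0,"grip": 50},{"offset": [0,0,0],"twist": 0,"grip": 50},{"offset": [0,0,0],"twist": 0,"grip": 50}]}}

```text
time: 8.9
eef_pos: [0.4036, -0.0265, 0.0373]
eef_rot: [-0.094, 0.996, -0.0, 0.0]
force: [-0.2, 0.1, -2.2]
finger_gap: 0.594
gripper_force: 20.0
```

```bash
python3 - <<'E'
from h import *
c=capture("scene"); s=state(); print(s["eef_pos"],s["force"],s["finger_gap"]); q=cupfit(c,s,50); g=s["eef_pos"]; print("lowest z",np.percentile(q[:,2],[0.5,3])+g[2]*1000+5)
E
```

```text
[ 0.40378176 -0.02651773  0.03753232] [-0.31621214  0.74648865 -1.51402929] 0.5922532896355647
n 632 577 tilt 49.4 perp off -12.2 y -0.3 axial [-42.6  17.1]
lowest z [15.96852874 23.59119555]
```

Call:
{"op": "servo_tool", "data": {"deltas": [{"offset": [0,0,-2],"twist": 0,"grip": 50},{"offset": [0,0,-1.5],"twist": 0,"grip": 50},{"offset": [0,0,0],"twist": 0,"grip": 50},{"offset": [0,0,0],"twist": 0,"grip": 50}]}}

```text
time: 9.28
eef_pos: [0.4038, -0.0267, 0.0342]
eef_rot: [-0.094, 0.996, -0.0, 0.001]
force: [-2.6, -2.4, 8.5]
finger_gap: 0.587
gripper_force: 20.1
```

Call:
{"op": "servo_tool", "data": {"deltas": [{"offset": [0,0,-1],"twist": 0,"grip": 50},{"offset": [0,0,0],"twist": 0,"grip": 50}]}}

```text
time: 9.45
eef_pos: [0.4038, -0.0268, 0.0335]
eef_rot: [-0.094, 0.996, -0.001, 0.001]
force: [-5.6, -2.8, 12.9]
finger_gap: 0.589
gripper_force: 20.2
```

Call:
{"op": "servo_tool", "data": {"deltas": [{"offset": [0,0,1],"twist": 0,"grip": 50},{"offset": [0,0,0],"twist": 0,"grip": 50},{"offset": [0,0,0],"twist": 0,"grip": 50},{"offset": [0,0,0],"twist": 0,"grip": 54},{"offset": [0,0,0],"twist": 0,"grip": 56},{"offset": [0,0,1],"twist": 0,"grip": 58},{"offset": [0,0,2],"twist": 0,"grip": 60},{"offset": [0,0,2],"twist": 0,"grip": 64},{"offset": [0,0,0],"twist": 0,"grip": 70},{"offset": [0,0,0],"twist": 0,"grip": 80},{"offset": [0,0,0],"twist": 0,"grip": 88},{"offset": [0,0,0],"twist": 0,"grip": 88}], "newtons": 4}}

```text
time: 10.45
eef_pos: [0.4036, -0.0264, 0.0386]
eef_rot: [-0.093, 0.996, 0.0, -0.0]
force: [0.2, 1.1, 0.6]
finger_gap: 0.988
gripper_force: 0.0
```

```bash
python3 - <<'E'
from h import *
c=capture("scene"); s=state(); print(s["eef_pos"],s["force"],s["finger_gap"]); q=cupfit(c,s,10,.09)
cv2.imwrite("pics/s5.png",cv2.resize(c["pixels"][130:250,190:340,::-1],None,fx=4,fy=4))
E
```

```text
[ 0.40359631 -0.02641729  0.03860805] [ 0.16157002 -0.68628899  0.08648814] 0.9979345389282521
n 792 326 tilt 99.1 perp off 17.5 y 1.6 axial [-76.3 -23.6]
```

View pics/s5.png

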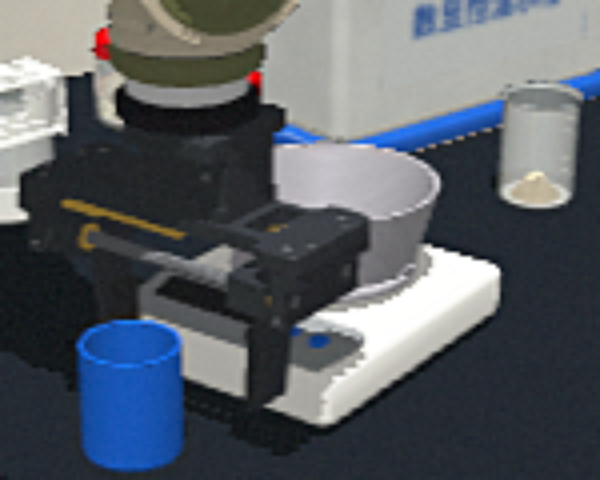

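The cup stands upright at (130,395) in the crop. Raise the arm and measure the cup's position.

Call:
{"op": "servo_tool", "data": {"deltas": [{"offset": [0,0,25],"twist": 0,"grip": 88},{"offset": [0,0,35],"twist": 0,"grip": 88},{"offset": [0,0,35],"twist": 0,"grip": 88},{"offset": [0,0,0],"twist": 0,"grip": 88}]}}

```text
time: 10.83
eef_pos: [0.4056, -0.0271, 0.1384]
eef_rot: [-0.094, 0.996, -0.002, 0.004]
force: [0.9, 0.4, 1.2]
finger_gap: 0.999
gripper_force: 0.0
```

```bash
python3 - <<'E'
from h import *
s=state(); print(s["eef_pos"])
c=capture("scene")
w=cloud(c); hsv=cv2.cvtColor(c["pixels"],cv2.COLOR_RGB2HSV)
m=(hsv[...,0]>105)&(hsv[...,0]<125)&(hsv[...,1]>150)&(w[...,2]<.075)&(w[...,2]>.004)&(w[...,0]<.41)&(abs(w[...,1]+.03)<.08)&(w[...,0]>.27)
m=cv2.erode(m.astype(np.uint8),np.ones((3,3)))>0
p=w[m]; o=p[p[:,2]<.055]
r=least_squares(lambda x:np.hypot(o[:,0]-x[0],o[:,1]-x[1])-.027,[.35,-.035],loss="soft_l1",f_scale=.002); print(len(o),r.x,r.cost,p[:,2].max())
w=cloud(c); V=(w[...,2]>.058)&(w[...,2]<.07)&(abs(w[...,0]-r.x[0])<.035)&(abs(w[...,1]-r.x[1])<.035); print(V.sum(),cv2.minEnclosingCircle(w[V][:,:2].astype(np.float32)))
white=(hsv[...,1]<60)&(hsv[...,2]>150)&(abs(w[...,0]-r.x[0])<.03)&(abs(w[...,1]-r.x[1])<.03)&(w[...,2]>.005); print("white px scene",white.sum())
t=capture("top"); w=cloud(t); h2=cv2.cvtColor(t["pixels"],cv2.COLOR_RGB2HSV)
b=(h2[...,1]<60)&(h2[...,2]>130)&(np.hypot(w[...,0]-r.x[0],w[...,1]-r.x[1])<.03)&(w[...,2]>.005)&(w[...,2]<.05); print("white px top",b.sum())
v=(h2[...,0]>105)&(h2[...,0]<125)&(h2[...,1]>150)&(abs(w[...,2]-.064)<.006)&(np.hypot(w[...,0]-r.x[0],w[...,1]-r.x[1])<.05); print(v.sum(), cv2.minEnclosingCircle(w[v][:,:2].astype(np.float32)) if v.sum()>3 else "")
E
```

```text
[ 0.40561379 -0.02705662  0.13840103]
545 [ 0.35734551 -0.03480239] 0.0005273571396982325 0.06545971128447797
181 ((0.35680949687957764, -0.035733550786972046), 0.028341781347990036)
white px scene 298
white px top 79
15 ((0.35435304045677185, -0.035905394703149796), 0.02575080469250679)
```

Call:
{"op": "servo_tool", "data": {"deltas": [{"offset": [-12,-2,0],"twist": 0,"grip": 88},{"offset": [-20,-3.5,0],"twist": 0,"grip": 88},{"offset": [-14,-2.5,-10],"twist": 0,"grip": 88},{"offset": [-2.5,-0.5,-20],"twist": 0,"grip": 88},{"offset": [0,0,-20],"twist": 0,"grip": 88},{"offset": [0,0,-15],"twist": 0,"grip": 88},{"offset": [0,0,-7.5],"twist": 0,"grip": 88},{"offset": [0,0,0],"twist": 0,"grip": 50},{"offset": [0,0,0],"twist": 0,"grip": 50},{"offset": [0,0,0],"twist": 0,"grip": 50},{"offset": [0,0,0],"twist": 0,"grip": 50},{"offset": [0,0,0],"twist": 0,"grip": 50},{"offset": [0,0,0],"twist": 0,"grip": 50}], "newtons": 8}}

```text
time: 12.02
eef_pos: [0.3552, -0.0349, 0.0614]
eef_rot: [-0.093, 0.996, -0.0, 0.0]
force: [0.2, 0.8, 1.3]
finger_gap: 0.597
gripper_force: 8.0
```

Call:
{"op": "servo_tool", "data": {"deltas": [{"offset": [2,0.4,5],"twist": 0,"grip": 50},{"offset": [6,1.1,8],"twist": 0,"grip": 50},{"offset": [10,1.9,3],"twist": 0,"grip": 50},{"offset": [10,1.9,0],"twist": 0,"grip": 50},{"offset": [8,1.5,0],"twist": 0,"grip": 50},{"offset": [4,0.8,0],"twist": 0,"grip": 50},{"offset": [3,0.6,0],"twist": 0,"grip": 50},{"offset": [3,0.6,1.5],"twist": 0,"grip": 50},{"offset": [3,0.6,1.5],"twist": 0,"grip": 50},{"offset": [3,0.6,2],"twist": 0,"grip": 50},{"offset": [3.5,0.6,1],"twist": 0,"grip": 50},{"offset": [3.5,0.6,1],"twist": 0,"grip": 50},{"offset": [3.5,0.6,1],"twist": 0,"grip": 50},{"offset": [3.5,0.6,0.5],"twist": 0,"grip": 50},{"offset": [3.5,0.6,0.5],"twist": 0,"grip": 50},{"offset": [0,0,0],"twist": 0,"grip": 50}], "newtons": 4}}

```text
time: 13.35
eef_pos: [0.4254, -0.0219, 0.0862]
eef_rot: [-0.094, 0.996, -0.0, 0.0]
force: [-0.8, 0.3, 0.0]
finger_gap: 0.599
gripper_force: 4.0
```

```bash
python3 - <<'E'
from h import *
c=capture("scene"); s=state(); print(s["eef_pos"],s["force"],s["finger_gap"]); q=cupfit(c,s,50,.08)
E
```

```text
[ 0.42518168 -0.02195863  0.08620681] [-0.87067931 -0.15472791 -0.81067088] 0.5948188945350025
n 591 582 tilt 39.9 perp off 6.4 y -1.3 axial [-63.9  -4.1]
```

The fit shows clean rotation about the fingertips, at 40° with no sliding. Continue to about 70°.

Call:
{"op": "servo_tool", "data": {"deltas": [{"offset": [3.5,0.6,-0.3],"twist": 0,"grip": 50},{"offset": [3.5,0.7,-0.5],"twist": 0,"grip": 50},{"offset": [3.5,0.7,-0.7],"twist": 0,"grip": 50},{"offset": [3,0.6,-1],"twist": 0,"grip": 50},{"offset": [3,0.6,-1.2],"twist": 0,"grip": 50},{"offset": [3,0.6,-1.3],"twist": 0,"grip": 50},{"offset": [2.5,0.5,-1.3],"twist": 0,"grip": 50},{"offset": [2,0.4,-1],"twist": 0,"grip": 50},{"offset": [0,0,0],"twist": 0,"grip": 50}]}}

```text
time: 14.15
eef_pos: [0.449, -0.0172, 0.0786]
eef_rot: [-0.094, 0.996, -0.0, 0.0]
force: [-1.4, -1.1, 0.5]
finger_gap: 0.596
gripper_force: 4.0
```

Call:
{"op": "servo_tool", "data": {"deltas": [{"offset": [0,0,0],"twist": 0,"grip": 50},{"offset": [0,0,0],"twist": 0,"grip": 50},{"offset": [0,0,0],"twist": 0,"grip": 50}], "newtons": 30}}

```text
time: 14.4
eef_pos: [0.4487, -0.0172, 0.0789]
eef_rot: [-0.093, 0.996, 0.0, 0.0]
force: [-0.3, 0.4, -0.7]
finger_gap: 0.592
gripper_force: 30.0
```

```bash
python3 - <<'E'
from h import *
c=capture("scene"); s=state(); print(s["eef_pos"],s["force"],s["finger_gap"]); q=cupfit(c,s,65,.08)
E
```

```text
[ 0.44867242 -0.01725564  0.07889627] [ 0.47207657  0.02767551 -1.41976123] 0.5926681577459533
n 661 506 tilt 69.8 perp off 7.3 y -1.4 axial [-62.2  -2.5]
```

Call:
{"op": "servo_tool", "data": {"deltas": [{"offset": [-4,-0.8,4],"twist": 0,"grip": 50},{"offset": [-5,-1,8],"twist": 0,"grip": 50},{"offset": [-3,-0.6,12],"twist": 0,"grip": 50},{"offset": [0,0,15],"twist": 0,"grip": 50},{"offset": [0,0,17],"twist": 0,"grip": 50},{"offset": [0,0,15],"twist": 0,"grip": 50},{"offset": [0,0,9],"twist": 0,"grip": 50},{"offset": [5,0.9,4],"twist": 0,"grip": 50},{"offset": [10,1.8,0],"twist": 0,"grip": 50},{"offset": [12,2.1,0],"twist": 0,"grip": 50},{"offset": [13,2.2,0],"twist": 0,"grip": 50},{"offset": [12,2.1,0],"twist": 0,"grip": 50},{"offset": [10,1.8,0],"twist": 0,"grip": 50},{"offset": [5,0.9,0],"twist": 0,"grip": 50},{"offset": [3,0.5,0],"twist": 0,"grip": 50},{"offset": [0,0,0],"twist": 0,"grip": 50}]}}

```text
time: 15.78
eef_pos: [0.5069, -0.0072, 0.1623]
eef_rot: [-0.094, 0.996, 0.0, -0.0]
force: [0.0, 0.2, -1.3]
finger_gap: 0.592
gripper_force: 30.0
```

```bash
python3 - <<'E'
from h import *
c=capture("scene"); s=state(); print(s["eef_pos"],s["force"],s["finger_gap"]); q=cupfit(c,s,65,.08)
cv2.imwrite("pics/s6.png",cv2.resize(c["pixels"][130:250,190:340,::-1],None,fx=4,fy=4))
E
```

```text
[ 0.50649045 -0.00724023  0.16246641] [-0.17902669  0.28407749 -1.81810516] 0.5926778870007395
n 628 446 tilt 69.7 perp off 7.3 y -1.3 axial [-62.1  -2.7]
```

View pics/s6.png

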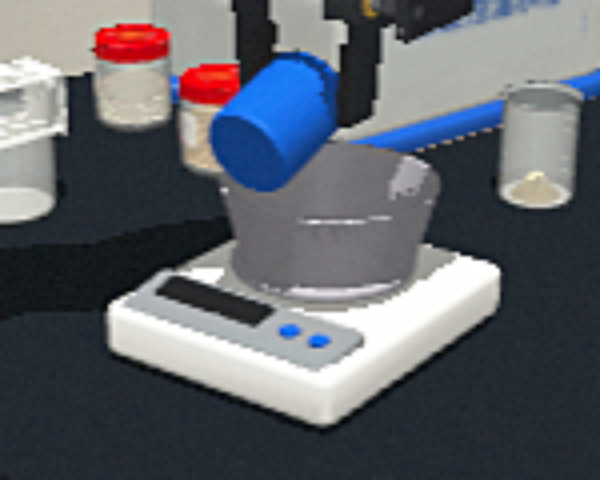

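The cup is at 70° with its foot side just above the near rim, around (265,185), and its mouth over the dish. Lower to just above contact, loosen the grip, and let the rim tip it over.

Call:
{"op": "servo_tool", "data": {"deltas": [{"offset": [0,0,-6],"twist": 0,"grip": 50},{"offset": [0,0,-6],"twist": 0,"grip": 50},{"offset": [0,0,-3],"twist": 0,"grip": 50},{"offset": [0,0,0],"twist": 0,"grip": 50}]}}

```text
time: 16.17
eef_pos: [0.506, -0.0073, 0.1469]
eef_rot: [-0.093, 0.996, 0.0, -0.001]
force: [0.9, 0.6, -1.5]
finger_gap: 0.594
gripper_force: 30.0
```

Call:
{"op": "servo_tool", "data": {"deltas": [{"offset": [0,0,-1],"twist": 0,"grip": 50},{"offset": [0,0,-2],"twist": 0,"grip": 50},{"offset": [0,0,-2],"twist": 0,"grip": 50},{"offset": [0,0,-2],"twist": 0,"grip": 50},{"offset": [0,0,-2],"twist": 0,"grip": 50},{"offset": [0,0,-2],"twist": 0,"grip": 50},{"offset": [0,0,-2],"twist": 0,"grip": 50},{"offset": [0,0,0],"twist": 0,"grip": 50}], "newtons": 5}}

```text
time: 16.83
eef_pos: [0.5065, -0.0073, 0.1344]
eef_rot: [-0.093, 0.996, 0.0, -0.0]
force: [0.4, -1.1, 2.1]
finger_gap: 0.596
gripper_force: 5.0
```

```bash
python3 - <<'E'
from h import *
c=capture("scene"); s=state(); print(s["eef_pos"],s["force"],s["finger_gap"]); q=cupfit(c,s,80,.08)
w=cloud(c); m=(abs(w[...,2]-.098)<.006)&(np.hypot(w[...,0]-.534,w[...,1]+.002)<.09)&(np.hypot(w[...,0]-.534,w[...,1]+.002)>.05)&(((w[...,:2]-[.534,-.002])@U3[:2])>-.02)
h=cv2.cvtColor(c["pixels"],cv2.COLOR_RGB2HSV); m&=h[...,1]<80; p=w[m]
r=least_squares(lambda x:np.hypot(p[:,0]-x[0],p[:,1]-x[1])-.064,[.534,-.002],loss="soft_l1",f_scale=.002); print("dish",len(p),r.x)
E
```

```text
[ 0.50656129 -0.00733519  0.13460099] [0.00186277 0.3295511  1.02256496] 0.6000619120988632
n 611 402 tilt 76.4 perp off 7.4 y -1.3 axial [-61.8  -3.3]
dish 72 [ 0.52097815 -0.00257151]
```

Call:
{"op": "servo_tool", "data": {"deltas": [{"offset": [0,0,-2],"twist": 0,"grip": 50},{"offset": [0,0,-2],"twist": 0,"grip": 50},{"offset": [0,0,-2],"twist": 0,"grip": 50},{"offset": [0,0,-2],"twist": 0,"grip": 50},{"offset": [0,0,-2],"twist": 0,"grip": 50},{"offset": [0,0,-2],"twist": 0,"grip": 50},{"offset": [0,0,0],"twist": 0,"grip": 50}]}}

```text
time: 17.47
eef_pos: [0.5064, -0.0073, 0.1224]
eef_rot: [-0.093, 0.996, 0.0, -0.0]
force: [0.8, 0.2, 0.4]
finger_gap: 0.599
gripper_force: 5.0
```

```bash
python3 - <<'E'
from h import *
c=capture("scene"); s=state(); print(s["eef_pos"],s["force"],s["finger_gap"]); q=cupfit(c,s,95,.08)
cv2.imwrite("pics/s7.png",cv2.resize(c["pixels"][130:250,190:340,::-1],None,fx=4,fy=4))
E
```

```text
[ 0.5065519  -0.00731228  0.12257776] [1.03401433 0.39427981 0.35701498] 0.5950151659169394
n 586 357 tilt 86.0 perp off 7.0 y -1.4 axial [-60.   -3.3]
```

View pics/s7.png

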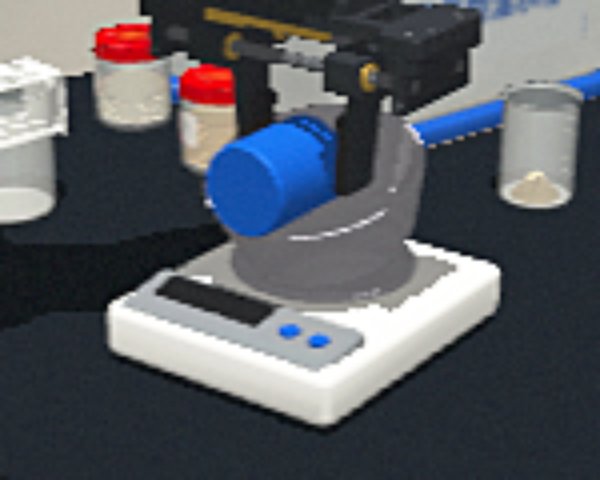

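The near rim is being pressed down: the far rim has risen to (425,140), so the dish is starting to tip. I'll freeze the cup with a firm grip and back off slowly. Then I'll move further in, so the foot's end carries a longer lever and presses more lightly.

Call:
{"op": "servo_tool", "data": {"deltas": [{"offset": [0,0,0],"twist": 0,"grip": 50},{"offset": [0,0,0],"twist": 0,"grip": 50},{"offset": [0,0,1.5],"twist": 0,"grip": 50},{"offset": [0,0,1.5],"twist": 0,"grip": 50},{"offset": [0,0,1.5],"twist": 0,"grip": 50},{"offset": [0,0,1.5],"twist": 0,"grip": 50},{"offset": [0,0,1.5],"twist": 0,"grip": 50},{"offset": [0,0,1.5],"twist": 0,"grip": 50},{"offset": [0,0,1.5],"twist": 0,"grip": 50},{"offset": [0,0,1.5],"twist": 0,"grip": 50},{"offset": [0,0,2],"twist": 0,"grip": 50},{"offset": [0,0,2],"twist": 0,"grip": 50},{"offset": [0,0,2],"twist": 0,"grip": 50},{"offset": [0,0,2],"twist": 0,"grip": 50},{"offset": [0,0,0],"twist": 0,"grip": 50}], "newtons": 30}}

```text
time: 18.77
eef_pos: [0.5068, -0.0074, 0.1433]
eef_rot: [-0.093, 0.996, -0.0, 0.0]
force: [-0.2, 0.6, -1.9]
finger_gap: 0.595
gripper_force: 30.0
```

```bash
python3 - <<'E'
from h import *
c=capture("scene"); s=state(); print(s["eef_pos"],s["force"],s["finger_gap"]); q=cupfit(c,s,85,.08)
w=cloud(c); h=cv2.cvtColor(c["pixels"],cv2.COLOR_RGB2HSV); d=np.hypot(w[...,0]-.534,w[...,1]+.002)
m=(d<.1)&(w[...,2]>.055)&(w[...,2]<.094)&(h[...,1]<80)
V,U=np.mgrid[:384,:512]; m&=(V>172)  # outer near wall only
p=w[m]; p=p[((p[:,:2]-[.534,-.002])@np.array([.55,-.83]))>.02]
f=lambda x:np.hypot(p[:,0]-x[0],p[:,1]-x[1])-(.050+(p[:,2]-.050)*15/48)
f=lambda x:np.hypot(p[:,0]-x[0],p[:,1]-x[1])-(.050+.015*(p[:,2]-.050)/.048)
r=least_squares(f,[.534,-.002],loss="soft_l1",f_scale=.002); print("dish",len(p),r.x,np.abs(r.fun).mean())
cv2.imwrite("pics/s8.png",cv2.resize(c["pixels"][130:250,190:340,::-1],None,fx=4,fy=4))
E
```

```text
[ 0.50670302 -0.007341    0.1430559 ] [ 0.26674234 -0.18273796 -1.44903002] 0.5913123397504785
n 607 372 tilt 87.0 perp off 7.2 y -1.3 axial [-60.2  -3.3]
dish 376 [ 0.53248355 -0.00140664] 0.0011583442998482597
```

View pics/s8.png

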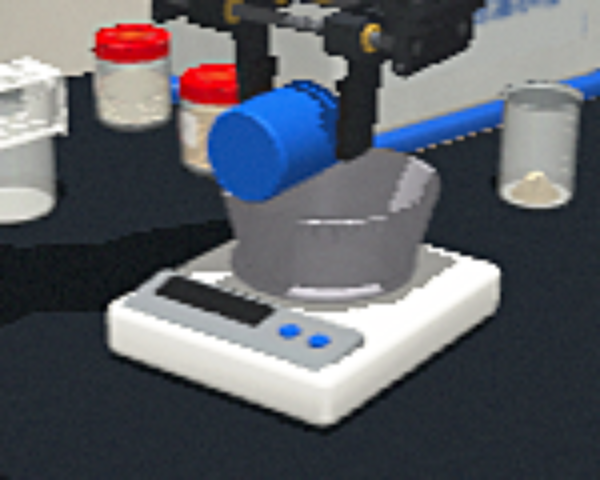

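The dish is level and back in place, rim ellipse around (330,190), and the cup is frozen near 87°. Move 10 mm further in and finish with a 3 N grip.

Call:
{"op": "servo_tool", "data": {"deltas": [{"offset": [5,1.5,0],"twist": 0,"grip": 50},{"offset": [5,1.5,-2],"twist": 0,"grip": 50},{"offset": [0,0,-3],"twist": 0,"grip": 50},{"offset": [0,0,-2],"twist": 0,"grip": 50},{"offset": [0,0,0],"twist": 0,"grip": 50}]}}

```text
time: 19.23
eef_pos: [0.5164, -0.0042, 0.1351]
eef_rot: [-0.094, 0.996, 0.0, -0.001]
force: [0.4, 0.1, -1.4]
finger_gap: 0.592
gripper_force: 30.0
```

Call:
{"op": "servo_tool", "data": {"deltas": [{"offset": [0,0,0],"twist": 0,"grip": 50},{"offset": [0,0,-1.5],"twist": 0,"grip": 50},{"offset": [0,0,-1.5],"twist": 0,"grip": 50},{"offset": [0,0,-1.5],"twist": 0,"grip": 50},{"offset": [0,0,-1.5],"twist": 0,"grip": 50},{"offset": [0,0,-1.5],"twist": 0,"grip": 50},{"offset": [0,0,-1.5],"twist": 0,"grip": 50},{"offset": [0,0,0],"twist": 0,"grip": 50}], "newtons": 3}}

```text
time: 19.9
eef_pos: [0.5165, -0.0044, 0.1266]
eef_rot: [-0.093, 0.996, 0.0, -0.0]
force: [1.3, -0.2, 1.3]
finger_gap: 0.593
gripper_force: 3.0
```

```bash
cat >> h.py <<'E'
def check(th0):
    c=capture("scene"); s=state(); print(s["time"],s["eef_pos"].round(4),s["force"].round(1),round(s["finger_gap"],3)); cupfit(c,s,th0,.08)
    w=cloud(c); h=cv2.cvtColor(c["pixels"],cv2.COLOR_RGB2HSV); q=w-[.5325,-.0014,0]; a=q@U3; d=np.hypot(q[...,0],q[...,1])
    m=(d<.075)&(w[...,2]>.06)&(w[...,2]<.135)&(h[...,1]<80)&(h[...,2]>60)
    for lo,hi in((-.03,0),(0,.03),(.03,.07)):
        k=m&(a>lo)&(a<hi); k&=(q@Y3<-.03)|(lo>=.03); print("rim",lo,np.percentile(w[k][:,2],[95,99]).round(3) if k.sum()>5 else None,k.sum())
    t=capture("top"); w=cloud(t); h=cv2.cvtColor(t["pixels"],cv2.COLOR_RGB2HSV); q=w-[.5325,-.0014,0]
    k=(np.hypot(q[...,0],q[...,1])<.045)&(w[...,2]>.062)&(w[...,2]<.08)&(h[...,1]<60); print("ball px",k.sum())
E
python3 -c "
from h import *
check(90)"
```

```text
19.95 [ 0.5166 -0.0043  0.1267] [ 1.2 -0.4 -0.8] 0.596
n 575 337 tilt 89.3 perp off 7.9 y -1.1 axial [-60.1  -3.2]
rim -0.03 [0.103 0.129] 142
rim 0 [0.105 0.106] 46
rim 0.03 [0.106 0.108] 316
ball px 0
```

Call:
{"op": "servo_tool", "data": {"deltas": [{"offset": [1.2,0.2,0],"twist": 0,"grip": 50},{"offset": [1,0.2,-0.8],"twist": 0,"grip": 50},{"offset": [1,0.2,-1],"twist": 0,"grip": 50},{"offset": [1,0.2,-1],"twist": 0,"grip": 50},{"offset": [1,0.2,-1],"twist": 0,"grip": 50},{"offset": [0.8,0.1,-1],"twist": 0,"grip": 50},{"offset": [0,0,0],"twist": 0,"grip": 50}]}}

```text
time: 20.58
eef_pos: [0.5227, -0.0032, 0.1218]
eef_rot: [-0.093, 0.996, 0.0, -0.0]
force: [1.2, 0.2, -1.0]
finger_gap: 0.601
gripper_force: 3.0
```

```bash
python3 -c "
from h import *
check(95)"
```

```text
20.6333 [ 0.5227 -0.0032  0.1219] [ 0.8  0.5 -0.5] 0.596
n 560 385 tilt 188.8 perp off 31.7 y -1.3 axial [-16.1  29.3]
rim -0.03 [0.099 0.115] 147
rim 0 [0.111 0.125] 49
rim 0.03 [0.099 0.1  ] 228
ball px 0
```

```bash
sed -i 's/(th0-30,th0,th0+30)/(th0-10,th0,th0+10)/; s/\[np.radians(t),0,0\],loss/[np.radians(t),7,0],bounds=([np.radians(t-40),-20,-6],[np.radians(t+40),25,6]),loss/' h.py
python3 -c "
from h import *
check(95)
t=capture('top'); cv2.imwrite('pics/t9.png',t['pixels'])"
```

```text
20.7333 [ 0.5226 -0.0032  0.122 ] [ 0.4 -0.1 -0.1] 0.597
n 557 305 tilt 98.8 perp off 8.3 y -0.8 axial [-58.7  -4.2]
rim -0.03 [0.1   0.124] 155
rim 0 [0.099 0.11 ] 48
rim 0.03 [0.098 0.099] 235
ball px 0
```

Call:
{"op": "servo_tool", "data": {"deltas": [{"offset": [0.6,0.1,-1],"twist": 0,"grip": 50},{"offset": [0.5,0.1,-1],"twist": 0,"grip": 50},{"offset": [0.4,0.1,-1],"twist": 0,"grip": 50},{"offset": [0.4,0.1,-1],"twist": 0,"grip": 50},{"offset": [0.3,0,-1],"twist": 0,"grip": 50},{"offset": [0.3,0,-1],"twist": 0,"grip": 50},{"offset": [0.3,0,-1],"twist": 0,"grip": 50},{"offset": [0.2,0,-1],"twist": 0,"grip": 50},{"offset": [0,0,0],"twist": 0,"grip": 50},{"offset": [0,0,0],"twist": 0,"grip": 50}]}}

```text
time: 21.67
eef_pos: [0.5257, -0.0028, 0.114]
eef_rot: [-0.093, 0.996, 0.0, 0.0]
force: [0.6, 0.7, -0.2]
finger_gap: 0.595
gripper_force: 3.0
```

```bash
python3 -c "
from h import *
check(105)"
```

```text
21.7167 [ 0.5257 -0.0028  0.1141] [ 0.5 -0.1 -0.1] 0.595
n 551 256 tilt 55.0 perp off -17.7 y -1.1 axial [-50.1  -4.6]
rim -0.03 [0.099 0.102] 150
rim 0 [0.115 0.123] 56
rim 0.03 [0.098 0.099] 182
ball px 0
```

Call:
{"op": "servo_tool", "data": {"deltas": [{"offset": [0.3,0,-1],"twist": 0,"grip": 50},{"offset": [0.3,0,-1],"twist": 0,"grip": 50},{"offset": [0.2,0,-1],"twist": 0,"grip": 50},{"offset": [0.2,0,-1],"twist": 0,"grip": 50},{"offset": [0.2,0,-1],"twist": 0,"grip": 50},{"offset": [0,0,-1],"twist": 0,"grip": 50},{"offset": [0,0,-1],"twist": 0,"grip": 50},{"offset": [0,0,-1],"twist": 0,"grip": 50},{"offset": [0,0,-1],"twist": 0,"grip": 50},{"offset": [0,0,0],"twist": 0,"grip": 50},{"offset": [0,0,0],"twist": 0,"grip": 50},{"offset": [0,0,0],"twist": 0,"grip": 50}]}}

```text
time: 22.77
eef_pos: [0.5269, -0.0029, 0.1051]
eef_rot: [-0.093, 0.996, -0.0, 0.0]
force: [-0.3, 0.8, 0.9]
finger_gap: 0.598
gripper_force: 3.0
```

```bash
cat >> h.py <<'E'
def tilt(c,s,th0):
    w=cloud(c); hsv=cv2.cvtColor(c["pixels"],cv2.COLOR_RGB2HSV); P=np.array(s["eef_pos"])-[0,0,.0054]
    m=cv2.erode(((hsv[...,0]>105)&(hsv[...,0]<125)&(hsv[...,1]>150)).astype(np.uint8),np.ones((3,3)))>0
    p=w[m]-P; p=p[np.linalg.norm(p,axis=1)<.075]; q=np.c_[p@U3,p@Y3,p@Z3]*1000
    def f(x):
        mm=np.array([np.sin(x[0]),np.cos(x[0])]); n=np.array([np.cos(x[0]),-np.sin(x[0])])
        a=q[:,[0,2]]@mm; d=np.hypot(q[:,[0,2]]@n-x[1],q[:,1]-x[2])
        # signed-distance to solid cylinder surface
        return np.maximum(d-27,-56+x[3]-a)
    best=min((least_squares(f,[np.radians(t),0,0,0],bounds=([0,-6,-4,-6],[3,6,4,6]),loss="soft_l1",f_scale=2) for t in(th0-20,th0,th0+20)),key=lambda r:r.cost)
    print("tilt",np.degrees(best.x[0]).round(1),best.x[1:].round(1),"cost",round(best.cost/len(q),2),len(q))
E
python3 -c "
from h import *
check(110); tilt(capture('scene'),state(),110)"
```

```text
22.8167 [ 0.5269 -0.0029  0.1051] [-0.1  0.3 -0.2] 0.598
n 527 249 tilt 60.0 perp off -18.5 y -1.4 axial [-47.5  -5.2]
rim -0.03 [0.098 0.099] 145
rim 0 [0.118 0.123] 57
rim 0.03 [0.099 0.1  ] 140
ball px 0
tilt 117.5 [-1.8 -1.1 -3. ] cost 0.62 530
```

The tilt is 117° and the dish is level. Hold the cup firmly, lift it straight up, and check for the balls.

Call:
{"op": "servo_tool", "data": {"deltas": [{"offset": [0,0,0],"twist": 0,"grip": 50},{"offset": [0,0,0],"twist": 0,"grip": 50},{"offset": [0,0,0],"twist": 0,"grip": 50},{"offset": [0,0,2],"twist": 0,"grip": 50},{"offset": [0,0,4],"twist": 0,"grip": 50},{"offset": [0,0,6],"twist": 0,"grip": 50},{"offset": [0,0,10],"twist": 0,"grip": 50},{"offset": [0,0,15],"twist": 0,"grip": 50},{"offset": [0,0,15],"twist": 0,"grip": 50},{"offset": [0,0,8],"twist": 0,"grip": 50},{"offset": [0,0,0],"twist": 0,"grip": 50}], "newtons": 25}}

```text
time: 23.83
eef_pos: [0.5275, -0.003, 0.1669]
eef_rot: [-0.094, 0.996, -0.001, 0.002]
force: [-0.2, 0.2, -1.0]
finger_gap: 0.595
gripper_force: 25.0
```

```bash
python3 -c "
from h import *
f=[]
for i in range(6):
    c=capture('scene'); f.append(state()['force'][2])
print(np.mean(f))
s=state(); print(s['eef_pos']); tilt(c,s,115)
w=cloud(c); q=w-[.5325,-.0014,0]; d=np.hypot(q[...,0],q[...,1]); h=cv2.cvtColor(c['pixels'],cv2.COLOR_RGB2HSV)
k=(d<.055)&(w[...,2]>.054)&(w[...,2]<.08); print(k.sum())
print(np.histogram(w[k][:,2]*1000,8))
t=capture('top'); w=cloud(t); k=(np.hypot(w[...,0]-.5325,w[...,1])<.06)&(w[...,2]<.1); print('top visible',k.sum())
"
```

```text
-0.5606875096253503
[ 0.5265298  -0.00278026  0.16428993]
tilt 117.5 [-1.6 -1.1 -3. ] cost 0.57 568
414
(array([51, 59, 62, 73, 87, 49, 22, 11]), array([54.00098965, 57.2384225 , 60.47585535, 63.71328821, 66.95072106,
       70.18815391, 73.42558676, 76.66301962, 79.90045247]))
top visible 48
```

Call:
{"op": "servo_tool", "data": {"deltas": [{"offset": [-10,-2,0],"twist": 0,"grip": 50},{"offset": [-20,-4,0],"twist": 0,"grip": 50},{"offset": [-25,-5,0],"twist": 0,"grip": 50},{"offset": [-25,-5,0],"twist": 0,"grip": 50},{"offset": [-25,-5,0],"twist": 0,"grip": 50},{"offset": [-25,-5,0],"twist": 0,"grip": 50},{"offset": [-20,-4,0],"twist": 0,"grip": 50},{"offset": [-10,-1,0],"twist": 0,"grip": 50},{"offset": [0,0,0],"twist": 0,"grip": 50}]}}

```text
time: 24.93
eef_pos: [0.3656, -0.0338, 0.1651]
eef_rot: [-0.093, 0.996, 0.0, -0.0]
force: [0.3, -0.8, -0.7]
finger_gap: 0.594
gripper_force: 25.0
```

```bash
python3 -c "
from h import *
s=state(); print(s['eef_pos']); tilt(capture('scene'),s,115)
t=capture('top'); w=cloud(t); h=cv2.cvtColor(t['pixels'],cv2.COLOR_RGB2HSV)
d=np.hypot(w[...,0]-.5325,w[...,1]+.0014)
k=(d<.052)&(w[...,2]<.1); print('visible',k.sum(), 'raised',(k&(w[...,2]>.062)).sum())
V,U=np.where(d<.05); a=t['pixels'][V.min():V.max()+1,U.min():U.max()+1]; g=cv2.resize(cv2.cvtColor(a,cv2.COLOR_RGB2GRAY),None,fx=8,fy=8,interpolation=cv2.INTER_CUBIC)
f=t['mtx'][0][0]; r=8*8*1e-3*f/(.958-.062); print('r px',r,a.shape)
C=cv2.HoughCircles(g,cv2.HOUGH_GRADIENT,1,r*1.6,param1=80,param2=12,minRadius=int(r*.8),maxRadius=int(r*1.2)); print(None if C is None else C[0].round())
print(cv2.resize(cv2.cvtColor(a,cv2.COLOR_RGB2GRAY),(28,28)))
"
```

```text
[ 0.36557445 -0.03377777  0.16505026]
tilt 117.4 [-1.8 -1.1 -2.9] cost 0.44 781
visible 1337 raised 240
r px 26.292660845410698 (39, 41, 3)
None
[[186 182 183 183 180 182 181 179 186 195 224 234 246 245 242 245 242 242
  203 178 147 144 142 141 139 136 133 124]
 [178 183 183 182 182 180 178 213 231 240 237 238 240 234 235 232 235 236
  239 241 201 155 140 138 137 135 134 129]
 [183 180 182 181 175 179 190 242 234 235 238 241 235 174 229 227 233 233
  236 235 238 247 182 127 135 136 131 129]
 [181 181 182 181 203 253 240 235 235 236 243 153 198 255 255 249 231 235
  234 235 235 238 247 181 127 129 130 127]
 [180 181 181 208 255 255 255 234 236 238 241 115 229 255 255 255 241 234
  234 235 234 237 236 241 185 119 123 123]
 [179 181 171 198 255 255 255 240 236 236 240 212 210 254 255 249 232 234
  235 234 236 235 233 233 246 143 117 120]
 [178 178 190 174 245 253 252 231 237 234 235 237 209 231 229 239 231 234
  235 237 235 232 232 235 240 218 106 118]
 [177 177 225 240 234 206 233 236 235 234 233 237 235 231 216 234 234 235
  237 236 232 231 234 237 236 241 169 110]
 [175 195 244 237 2
[... 1621 characters left out ...]
160 130 132 144 251 241 234 233 234 236 237 235 233 235 236 235 236 238
  237 235 234 238 247 253 101  96  94  84]
 [228 142 127 127 145 239 236 234 236 237 236 233 235 236 236 236 238 237
  235 234 239 248 216 108  91  94  88 138]
 [193 204 113 128 126 155 225 242 238 236 233 235 237 236 235 237 237 236
  236 240 249 156 100  90  92  84 147 243]
 [188 162 103 116 122 119 116 225 243 239 236 237 237 236 238 239 237 238
  241 250 171  88  91  89  84 145 255 255]
 [187 190 162 123  96 106 116 107 154 190 244 247 244 244 245 244 246 242
  125  95  85  90  86 102 169 247 255 255]
 [187 187 189 186 147 104  88 100 106 104 119 113 127 185 150 104 103 106
   85  86  83  86 148 228 252 255 255 255]]
```

Six bright 16 mm blobs show in the dish, so all six balls are in it, and the empty cup weighs about 0.6 N. Now to right the cup: ease to 3 N and let the foot swing down by gravity, with sharp upward jerks.

Call:
{"op": "servo_tool", "data": {"deltas": [{"offset": [-6,-1,0],"twist": 0,"grip": 50},{"offset": [0,0,0],"twist": 0,"grip": 50},{"offset": [0,0,0],"twist": 0,"grip": 50},{"offset": [0,0,0],"twist": 0,"grip": 50},{"offset": [0,0,0],"twist": 0,"grip": 50}], "newtons": 3}}

```text
time: 25.45
eef_pos: [0.3611, -0.0348, 0.165]
eef_rot: [-0.094, 0.996, 0.0, 0.0]
force: [-0.2, 0.4, -1.1]
finger_gap: 0.593
gripper_force: 3.0
```

```bash
python3 -c "
from h import *
s=state(); print(s['eef_pos'],s['finger_gap']); tilt(capture('scene'),s,100)"
```

```text
[ 0.36111228 -0.03481262  0.16501778] 0.5930302257589797
tilt 117.3 [-1.6 -1.2 -2.9] cost 0.38 783
```

Call:
{"op": "servo_tool", "data": {"deltas": [{"offset": [0,0,25],"twist": 0,"grip": 50},{"offset": [0,0,0],"twist": 0,"grip": 50},{"offset": [0,0,-8],"twist": 0,"grip": 50},{"offset": [0,0,-8],"twist": 0,"grip": 50},{"offset": [0,0,-8],"twist": 0,"grip": 50},{"offset": [0,0,25],"twist": 0,"grip": 50},{"offset": [0,0,0],"twist": 0,"grip": 50},{"offset": [0,0,-8],"twist": 0,"grip": 50},{"offset": [0,0,-8],"twist": 0,"grip": 50},{"offset": [0,0,-8],"twist": 0,"grip": 50}]}}

```text
time: 26.33
eef_pos: [0.3609, -0.0348, 0.1663]
eef_rot: [-0.093, 0.996, -0.0, 0.0]
force: [-0.8, 0.0, -0.4]
finger_gap: 0.597
gripper_force: 3.0
```

```bash
python3 -c "
from h import *
s=state(); print(s['eef_pos'],s['finger_gap']); tilt(capture('scene'),s,90)"
```

```text
[ 0.360907   -0.03483869  0.16627116] 0.5966783109651961
tilt 78.0 [-1.2 -1.4 -1.7] cost 0.42 847
```

The jerks work: 117° has become 78°. A few more.

Call:
{"op": "servo_tool", "data": {"deltas": [{"offset": [0,0,28],"twist": 0,"grip": 50},{"offset": [0,0,0],"twist": 0,"grip": 50},{"offset": [0,0,-10],"twist": 0,"grip": 50},{"offset": [0,0,-10],"twist": 0,"grip": 50},{"offset": [0,0,-8],"twist": 0,"grip": 50},{"offset": [0,0,30],"twist": 0,"grip": 50},{"offset": [0,0,0],"twist": 0,"grip": 50},{"offset": [0,0,-10],"twist": 0,"grip": 50},{"offset": [0,0,-10],"twist": 0,"grip": 50},{"offset": [0,0,-10],"twist": 0,"grip": 50},{"offset": [0,0,30],"twist": 0,"grip": 50},{"offset": [0,0,0],"twist": 0,"grip": 50},{"offset": [0,0,-10],"twist": 0,"grip": 50},{"offset": [0,0,-10],"twist": 0,"grip": 50},{"offset": [0,0,-10],"twist": 0,"grip": 50}]}}

```text
time: 27.63
eef_pos: [0.361, -0.0349, 0.1663]
eef_rot: [-0.094, 0.996, -0.0, 0.001]
force: [-1.1, -0.1, -0.2]
finger_gap: 0.601
gripper_force: 3.0
```

```bash
python3 -c "
from h import *
s=state(); print(s['eef_pos'],s['finger_gap']); tilt(capture('scene'),s,45)"
```

```text
[ 0.36096777 -0.03486548  0.1663441 ] 0.6008483364061873
tilt 32.7 [-0.9 -1.4  1.1] cost 0.62 752
```

Call:
{"op": "servo_tool", "data": {"deltas": [{"offset": [-20,-4,28],"twist": 0,"grip": 50},{"offset": [0,0,0],"twist": 0,"grip": 50},{"offset": [7,1.5,-10],"twist": 0,"grip": 50},{"offset": [7,1.5,-10],"twist": 0,"grip": 50},{"offset": [6,1,-8],"twist": 0,"grip": 50},{"offset": [0,0,0],"twist": 0,"grip": 50}]}}

```text
time: 28.18
eef_pos: [0.3613, -0.0346, 0.1658]
eef_rot: [-0.094, 0.996, 0.0, -0.001]
force: [0.5, -0.1, -0.1]
finger_gap: 0.6
gripper_force: 3.0
```

```bash
python3 -c "
from h import *
s=state(); print(s['eef_pos'],s['finger_gap']); tilt(capture('scene'),s,25)"
```

```text
[ 0.36125711 -0.03462811  0.16581512] 0.6001993332080301
tilt 25.2 [-0.9 -1.4  1.1] cost 0.66 729
```

25° is well inside the empty cup's tip-back angle. Lower it to the bench, press it flat lightly, release, and retreat.

Call:
{"op": "servo_tool", "data": {"deltas": [{"offset": [0,0,-10],"twist": 0,"grip": 50},{"offset": [0,0,-20],"twist": 0,"grip": 50},{"offset": [0,0,-22],"twist": 0,"grip": 50},{"offset": [0,0,-20],"twist": 0,"grip": 50},{"offset": [0,0,-13],"twist": 0,"grip": 50},{"offset": [0,0,-7],"twist": 0,"grip": 50},{"offset": [0,0,-3],"twist": 0,"grip": 50},{"offset": [-1,0,-1],"twist": 0,"grip": 50},{"offset": [-1,0,-1],"twist": 0,"grip": 50},{"offset": [-1,0,-1],"twist": 0,"grip": 50},{"offset": [-1,0,-1],"twist": 0,"grip": 50},{"offset": [-1,0,-1],"twist": 0,"grip": 50},{"offset": [0,0,0],"twist": 0,"grip": 50},{"offset": [0,0,0],"twist": 0,"grip": 50}]}}

```text
time: 29.4
eef_pos: [0.3561, -0.035, 0.0673]
eef_rot: [-0.093, 0.996, -0.0, 0.0]
force: [-0.5, -0.8, 5.1]
finger_gap: 0.598
gripper_force: 3.0
```

```bash
python3 -c "
from h import *
s=state(); print(s['eef_pos'],s['finger_gap']); tilt(capture('scene'),s,15)"
```

```text
[ 0.35610933 -0.03502118  0.06733646] 0.598050780005947Traceback (most recent call last):
  File "<string>", line 3, in <module>
    s=state(); print(s['eef_pos'],s['finger_gap']); tilt(capture('scene'),s,15)
                                                    ~~~~^^^^^^^^^^^^^^^^^^^^^^^
  File "h.py", line 49, in tilt
    best=min((least_squares(f,[np.radians(t),0,0,0],bounds=([0,-6,-4,-6],[3,6,4,6]),loss="soft_l1",f_scale=2) for t in(th0-20,th0,th0+20)),key=lambda r:r.cost)
  File "h.py", line 49, in <genexpr>
    best=min((least_squares(f,[np.radians(t),0,0,0],bounds=([0,-6,-4,-6],[3,6,4,6]),loss="soft_l1",f_scale=2) for t in(th0-20,th0,th0+20)),key=lambda r:r.cost)
              ~~~~~~~~~~~~~^^^^^^^^^^^^^^^^^^^^^^^^^^^^^^^^^^^^^^^^^^^^^^^^^^^^^^^^^^^^^^^^^^^^^^^^^^^^^^^^^^
    return func(*args, **kwargs)
    raise ValueError("Initial guess is outside of provided bounds")
ValueError: Initial guess is outside of provided bounds
```

Call:
{"op": "servo_tool", "data": {"deltas": [{"offset": [0,0,-1],"twist": 0,"grip": 50},{"offset": [0,0,-1],"twist": 0,"grip": 50},{"offset": [0,0,-1],"twist": 0,"grip": 50},{"offset": [0,0,0],"twist": 0,"grip": 50}]}}

```text
time: 29.78
eef_pos: [0.3559, -0.0349, 0.064]
eef_rot: [-0.094, 0.996, -0.0, -0.0]
force: [-0.8, -0.9, 3.4]
finger_gap: 0.598
gripper_force: 3.0
```

```bash
python3 -c "
from h import *
s=state(); print(s['eef_pos'],s['finger_gap']); tilt(capture('scene'),s,25)"
```

```text
[ 0.35589648 -0.03487782  0.06395461] 0.5981308214283192
tilt 22.7 [-3.2 -1.7  5.6] cost 0.86 706
```

Call:
{"op": "servo_tool", "data": {"deltas": [{"offset": [0,0,0],"twist": 0,"grip": 54},{"offset": [0,0,0],"twist": 0,"grip": 56},{"offset": [0,0,0],"twist": 0,"grip": 60},{"offset": [0,0,0],"twist": 0,"grip": 66},{"offset": [0,0,0],"twist": 0,"grip": 76},{"offset": [0,0,0],"twist": 0,"grip": 88},{"offset": [0,0,0],"twist": 0,"grip": 88},{"offset": [0,0,0],"twist": 0,"grip": 88},{"offset": [0,0,15],"twist": 0,"grip": 88},{"offset": [0,0,25],"twist": 0,"grip": 88},{"offset": [0,0,30],"twist": 0,"grip": 88},{"offset": [0,0,30],"twist": 0,"grip": 88},{"offset": [0,0,0],"twist": 0,"grip": 88},{"offset": [0,0,0],"twist": 0,"grip": 88}]}}

```text
time: 31.0
eef_pos: [0.3562, -0.035, 0.1649]
eef_rot: [-0.093, 0.996, -0.001, 0.001]
force: [-0.3, 1.3, -0.7]
finger_gap: 1.001
gripper_force: 0.0
```

```bash
python3 - <<'E'
from h import *
s=state(); print(s["eef_pos"],s["time"])
c=capture("scene"); w=cloud(c); hsv=cv2.cvtColor(c["pixels"],cv2.COLOR_RGB2HSV)
m=(hsv[...,0]>105)&(hsv[...,0]<125)&(hsv[...,1]>150)&(w[...,2]<.09)&(w[...,0]<.41)&(abs(w[...,1]+.03)<.1)&(w[...,0]>.27)
m=cv2.erode(m.astype(np.uint8),np.ones((3,3)))>0
p=w[m]; o=p[(p[:,2]<.058)&(p[:,2]>.006)]
r=least_squares(lambda x:np.hypot(o[:,0]-x[0]-x[2]*o[:,2],o[:,1]-x[1]-x[3]*o[:,2])-.027,[.35,-.035,0,0],loss="soft_l1",f_scale=.002); print(len(o),r.x.round(3),r.cost,"zmax",np.percentile(p[:,2],[99,100]))
v=(w[...,2]>.058)&(w[...,2]<.07)&(np.hypot(w[...,0]-r.x[0],w[...,1]-r.x[1])<.04); print(cv2.minEnclosingCircle(w[v][:,:2].astype(np.float32)),w[v][:,2].mean())
t=capture("top"); w=cloud(t); g=cv2.cvtColor(t["pixels"],cv2.COLOR_RGB2GRAY); d=np.hypot(w[...,0]-.5325,w[...,1]+.0014)
V,U=np.where(d<.05); a=cv2.resize(g[V.min():V.max()+1,U.min():U.max()+1],(28,28)); n,l,st,ce=cv2.connectedComponentsWithStats((a>252).astype(np.uint8)); print([(x[4],y.round()) for x,y in zip(st[1:],ce[1:]) if x[4]>2])
k=(abs(w[...,2]-.098)<.006)&(d<.08); print("dish rim",cv2.minEnclosingCircle(w[k][:,:2].astype(np.float32)),np.median(w[k][:,2]),w[k][:,2].std())
# stray balls on the bench
h=cv2.cvtColor(t["pixels"],cv2.COLOR_RGB2HSV); b=(h[...,1]<50)&(h[...,2]>180)&(w[...,2]<.03)&(w[...,2]>.003)&(w[...,0]>.25)&(w[...,0]<.65)&(abs(w[...,1])<.35)
n,l,st,ce=cv2.connectedComponentsWithStats(b.astype(np.uint8)); print([(x[4],y.round()) for x,y in zip(st[1:],ce[1:]) if x[4]>6])
E
```

```text
[ 0.35621235 -0.03497795  0.16487642] 31.0
655 [ 0.331 -0.041 -0.018 -0.026] 0.0005909735553416176 zmax [0.06466687 0.0661405 ]
((0.32994914054870605, -0.04323481395840645), 0.028454614803195) 0.06215289728645108
[(np.int32(8), array([5., 4.])), (np.int32(7), array([14.,  4.])), (np.int32(7), array([ 7., 10.])), (np.int32(6), array([14., 10.])), (np.int32(9), array([26., 11.])), (np.int32(6), array([ 2., 15.])), (np.int32(7), array([26., 26.]))]
dish rim ((0.5348368883132935, -0.0028598583303391933), 0.06478719413280487) 0.09683144338246019 0.002173019471720429
[(np.int32(10), array([140., 184.])), (np.int32(35), array([156., 194.])), (np.int32(9), array([143., 189.]))]
```

The cup stands upright, six balls lie in the level, centred dish, and nothing is stray; the other blobs are the glass beaker that was there from the start.

```bash
python3 -c "
from workcell import *
print(close_job())"
```

```text
the job is handed in; nothing more can be done
None
```

I poured all six balls into the steel dish and set the empty cup upright on the bench. The dish is still level on the pan, no ball was spilled, and I handed the job in at about 31 s of the 64 s allowed. The dish was briefly tipped while pouring but settled back.

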